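# Crisscross pinning of a heat sink

## Robot

A 6-joint arm with a two-finger parallel gripper is mounted at the origin on the work surface. World frame = base frame: x ahead of the robot, y to its left, z up, the work surface at z = 0. Lengths are in m, angles in rad, forces in N, time in s.
With the tool pointing down it reaches from about 0.35 to 0.725 m from the base axis. Payload 4.3 kg.
Tool frame: the origin (TCP) lies between the finger pads; the fingertips stand 19 mm ahead of it and the grasp point (between the pads) is the TCP; z points along the fingers, y is the line along which they close (so a half turn about z gives the same grasp; the last joint's range is limited). The gripper opens to 85 mm and grips with 20 to 120 N. Pads are 22 mm wide; open, the fingers measure 114 mm over their backs; the gripper's body (76 mm by 85 mm) begins 54 mm behind the grasp point. The pads swing forward as they close: fully open they stand 13 mm farther back than shut.
Start: joints at [-1.357, 0.377, 0.081, 1.274, 0, 1.46], TCP at [0.183, -0.545, 0.25] pointing down, gripper open.
Joint ranges: [-2.72, 2.72], [-0.84, 1.66], [-1.02, 1.22], [-1.77, 2.12], [-1.37, 1.28], [-3.14, 3.14]. Speed limits (rad/s): [2.57, 2.57, 3.14, 3.14, 3.14, 3.14].

## Interface

Orientations are given as a unit quaternion [w, x, y, z].
In Python, from plant import robot, optics gives the robot as it stands. The module is installed in compiled form; this text tells all that it offers.
- The arm moves only by the shell command python3 -m creep 'ROWS'. ROWS is JSON, a list of rows, each an object of numbers: "tx", "ty", "tz": the shift along the world's x, y, z in cm; "rx", "ry", "rz": the turn, a rotation vector about the world's x, y, z in rad; "hand": the closure, from -1 (fully open) to 1 (shut). In form: [{"tx": .., "ty": .., "tz": .., "rx": .., "ry": .., "rz": .., "hand": ..}, ...]. A call has 1 to 10 rows; each row shifts and turns the commanded pose from where the row before left it; what a row does not reach is not made up. A row lasts 1/8 s, in which the tool goes at most 62.5 mm and 10.7 degrees, less where a joint would pass 70% of its speed; a pose out of reach is approached as far as the arm can. A call with a gripper value outside its range is refused whole. The fingers move at their own pace and stop on an object; the grip force is fixed at half the most. Time passes only in rows, so rows that do not move let the fingers close. It gives the time, the measured TCP pose, the force, the opening and the grip force at its end, in the units of the state.
- robot.get_obs(): the state, without advancing time (a new reading comes with each control period).
- optics.read_camera(name): name is "scene" or "top" or "wrist"; returns a dict with "frame" (480x640x3 uint8, red, green, blue), "fx", "fy", "cx", "cy" (pixels), "view" (4x4, takes a point from world to camera coordinates); the wrist camera has in their place "tool_from_camera" (4x4, takes a point from camera to tool coordinates, whose origin is the TCP and whose axes are the flange's). Camera axes: x right, y up, looking along -z (the intrinsics and any distortion apply to the point x, -y, -z); pixel columns grow to the right and rows downward; lengths in m; the calibration is good to about 2 mm. A picture is of the moment at which its call begins: read the wrist's pose just before it. There is no depth.
- robot.finish_job(): hands the job in; it is judged then, once.
The state is a dict: "time": time; "joint_pos": joint angles; "qd": joint speeds; "effort": joint torques, N m; "ee_pos": TCP position; "tool_rot": TCP orientation; "force": force on the tool from outside, world axes, zero at the start; "ft_torque": the same for the moment, N m; "opening": finger opening in m; "gripper_force": force on a finger pad.
Only numpy, scipy, OpenCV 4.12 (cv2) and the standard library are available. Lean on these libraries where they do the work, as an engineer would, in place of code of your own. Each camera call takes 0.05 s, during which the arm holds its last target. There are 200 camera calls.

## Task

Fasten the larger of the two heat sinks on the green circuit board by its four push-in corner pins, in two passes so that it goes down evenly. First push every pin about half way in, going crisscross (one corner, then the diagonally opposite one, then the other two); only when all four are half way, push them all fully home, again crisscross. Leave the smaller heat sink and its pins alone.

Things in the scene. Friction and masses are not known exactly. Their poses are not given: they have to be found in the camera images.
- big_sink: The LARGER heat sink: bare aluminium, 110 x 150 mm, fins parallel to its short side (tops 56 mm above the bench), fixed on the green board but lying differently each time. Origin: centre of its underside, 22 mm above the bench; x along the short side, y along the long one, z up. Push-in pins a, b, c, d stand at x,y = (-42,62), (42,62), (42,-62), (-42,-62) mm: a is diagonal to c, b to d.
- pin_a_top (a point): Push-in pin a of the larger heat sink, diagonal to c: round flat black head, 26 mm across, 6 mm thick, on a white toothed stem. Point: centre of the head's top face. It slides straight down only, 24 mm: top 92 mm above the bench when fully out, 80 half way, 68 fully home (head hard on the dark steel post). Starts 0 to 4 mm in. Push it from above with closed fingers, up to 8 mm off-centre.
- pin_b_top (a point): Pin b, diagonal to d, neighbour of a and c; shape, size, heights and travel as pin a; point: centre of the head's top face. Every pin resists with about 6 N all the way, stays wherever it is left and does not spring back. The fins and posts are lower than the heads even when these are home.
- pin_c_top (a point): Pin c, diagonal to a, neighbour of b and d; same as pin a; point: centre of the head's top face.
- pin_d_top (a point): Pin d, diagonal to b, neighbour of a and c; same as pin a; point: centre of the head's top face.
- small_sink: The SMALLER heat sink on the same board, to be left alone: 66 x 86 mm, bare aluminium, four small push-in pins (heads 16 mm across, tops 62 mm above the bench) at its corners, 50 x 70 mm apart. Origin: centre of its underside, 22 mm above the bench; y along its long side, z up. It lies beside the larger one, on either side, centres about 240 mm apart.

How it is judged:
On the way:
1. first pass done: all four pins of the larger heat sink part-way in (6.5 to 18 of 24 mm), none home (height (world z) of pin_a_top between 0.074 and 0.0855 m and height (world z) of pin_b_top between 0.074 and 0.0855 m and height (world z) of pin_c_top between 0.074 and 0.0855 m and height (world z) of pin_d_top between 0.074 and 0.0855 m), for 0.2 s.
At the end, for the whole second after the job is handed in: All four pins of the larger heat sink are fully home: each head within 3.5 mm of its stop (top face less than 71.5 mm above the bench) (height (world z) of each of pin_a_top, pin_b_top, pin_c_top, pin_d_top below 0.0715 m); the robot touches nothing.
It fails at once if in the first pass, the second pin pushed was a neighbour of the first and not its diagonal opposite ((height (world z) of each of pin_a_top, pin_b_top below 0.0855 m and height (world z) of each of pin_c_top, pin_d_top above 0.0855 m) or (height (world z) of each of pin_b_top, pin_c_top below 0.0855 m and height (world z) of each of pin_d_top, pin_a_top above 0.0855 m) or (height (world z) of each of pin_c_top, pin_d_top below 0.0855 m and height (world z) of each of pin_a_top, pin_b_top above 0.0855 m) or (height (world z) of each of pin_d_top, pin_a_top below 0.0855 m and height (world z) of each of pin_b_top, pin_c_top above 0.0855 m)).
It fails at once if in the second pass, the second pin driven home was a neighbour of the first and not its diagonal opposite ((height (world z) of each of pin_a_top, pin_b_top below 0.074 m and height (world z) of each of pin_c_top, pin_d_top above 0.074 m) or (height (world z) of each of pin_b_top, pin_c_top below 0.074 m and height (world z) of each of pin_d_top, pin_a_top above 0.074 m) or (height (world z) of each of pin_c_top, pin_d_top below 0.074 m and height (world z) of each of pin_a_top, pin_b_top above 0.074 m) or (height (world z) of each of pin_d_top, pin_a_top below 0.074 m and height (world z) of each of pin_b_top, pin_c_top above 0.074 m)).
It fails at once if a pin was driven home (more than 18 of its 24 mm) before all four had been pushed part-way in (at least 6.5 mm) (height (world z) of any of pin_a_top, pin_b_top, pin_c_top, pin_d_top below 0.074 m and height (world z) of any of pin_a_top, pin_b_top, pin_c_top, pin_d_top above 0.0855 m).
It fails at once if the smaller heat sink or its pins were pushed with more than 3 N (contact force between any of the arm, the fingers and small_sink above 3 N).
It also fails if it takes over 58 s, if anything falls off the work surface, if the arm or the gripper's body presses on something with over 40 N, if the wrist force passes 120 N, or if a joint passes its speed limit or range.

## Working session

There is one attempt and no reset: what is moved stays moved. The work goes in short steps, Python scripts to look and compute and a shell command to move; the robot and the scene stay as the last step left them, time stands still between calls to the robot, and variables do not carry over. Pictures are saved under pics/ and viewed, at most 10 in all, crops included, and the job is handed in when it is done.

```bash
mkdir -p pics; python3 - <<'E'
from plant import robot, optics
import cv2,numpy as np
o=robot.get_obs();print(o)
for n in("top","scene"):
    c=optics.read_camera(n);cv2.imwrite(f"pics/{n}0.png",c["frame"][...,::-1])
    print(n,{k:v for k,v in c.items() if k!="frame"})
E
```

```text
{'time': 0.0, 'joint_pos': array([-1.35729453e+00,  3.78073120e-01,  7.96745336e-02,  1.27435532e+00,
       -2.42385681e-05,  1.46050656e+00]), 'qd': array([-0.0008672 ,  0.00047716,  0.00028626,  0.00096902, -0.00115797,
        0.00025684]), 'effort': array([ 5.77508818e-04, -4.63597798e+01,  2.69879168e+01,  2.06171873e-02,
       -3.00269921e-04, -2.18720828e-06]), 'ee_pos': array([ 0.18282551, -0.54455174,  0.24937389]), 'tool_rot': array([-9.76860979e-04,  9.86923002e-01,  1.61189420e-01, -6.25921323e-05]), 'force': array([ 0.63442687,  0.35731958, -1.09297386]), 'ft_torque': array([-0.01422017, -0.03325303,  0.01103405]), 'gripper_force': 0.0, 'opening': 0.08520324121792204}
top {'fx': 568.1667538216249, 'fy': 568.1667538216249, 'cx': 315.9481328063053, 'cy': 235.91155706947885, 'view': array([[ 0.01314043, -0.99982551,  0.01327736,  0.017998  ],
       [ 0.99875072,  0.01376422,  0.04803684, -0.55901565],
       [-0.04821121,  0.01262954,  0.99875731, -0.71288584],
       [ 0.        ,  0.        ,  0.        ,  1.        ]])}
scene {'fx': 614.5394702869718, 'fy': 614.5394702869718, 'cx': 317.42483429011054, 'cy': 238.49953681799624, 'view': array([[-0.55834647,  0.82955   ,  0.00979856,  0.29980026],
       [-0.6804669 , -0.46469537,  0.56658892,  0.3373474 ],
       [ 0.47456719,  0.30968533,  0.82394234, -1.20265941],
       [ 0.        ,  0.        ,  0.        ,  1.        ]])}
```

View pics/top0.png

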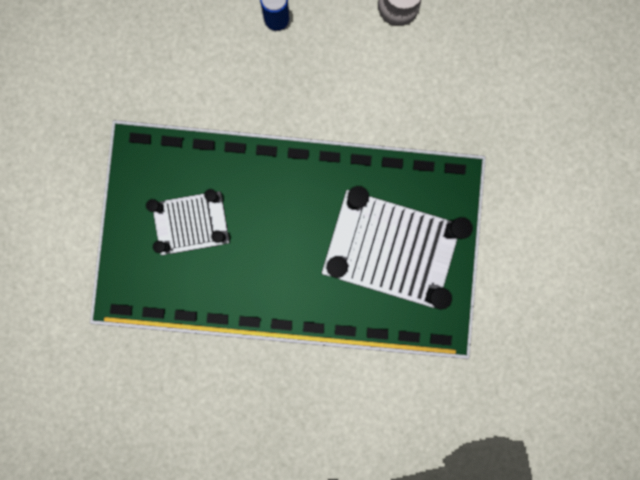

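The top view shows the larger sink on the right, with heads near (358,198), (459,228), (439,297) and (337,266). The smaller sink is on the left, around (190,222).

```bash
cat >h.py <<'E'
import cv2,numpy as np
from plant import robot, optics
def ray(c,u,v,z):
    V=c["view"];R=V[:3,:3];o=-R.T@V[:3,3]
    d=R.T@np.array([(u-c["cx"])/c["fx"],-(v-c["cy"])/c["fy"],-1])
    return o+d*(z-o[2])/d[2]
E
python3 - <<'E'
from h import *
c=optics.read_camera("top");f=c["frame"]
m=(f.max(2)<45).astype(np.uint8)
m=cv2.morphologyEx(m,cv2.MORPH_OPEN,cv2.getStructuringElement(cv2.MORPH_ELLIPSE,(15,15)))
n,l,s,ce=cv2.connectedComponentsWithStats(m)
P=[]
for i in range(1,n):
    k=cv2.findContours((l==i).astype(np.uint8),0,2)[0][0]
    (u,v),r=cv2.minEnclosingCircle(k)
    p=ray(c,u,v,.090);print(s[i],ce[i].round(1),round(u,1),round(v,1),round(r,1),p.round(4))
    if 300<u<480 and 180<v<320:P.append(p[:2])
P=np.array(P)
print(np.linalg.norm(P[:,None]-P[None],axis=2).round(4),P.mean(0))
cv2.imwrite("pics/crop1.png",cv2.resize(f[170:325,305:490,::-1],None,fx=3.8,fy=3.8,interpolation=cv2.INTER_CUBIC))
E
```

```text
[349 186  19  22 335] [357.8 196.4] 357.5 196.5 11.0 [ 0.601  -0.0206  0.09  ]
[447 217  26  22 440] [459.8 227.9] 459.5 228.5 13.0 [ 0.5658 -0.1381  0.09  ]
[328 257  19  20 282] [337.1 266.5] 337.3 266.4 9.6 [0.5206 0.0017 0.09  ]
[427 288  25  22 401] [439.6 297.6] 439.0 297.5 12.5 [ 0.4866 -0.1148  0.09  ]
[[0.     0.1227 0.0834 0.1481]
 [0.1227 0.     0.147  0.0825]
 [0.0834 0.147  0.     0.1213]
 [0.1481 0.0825 0.1213 0.    ]] [ 0.54349763 -0.06794482]
```

View pics/crop1.png

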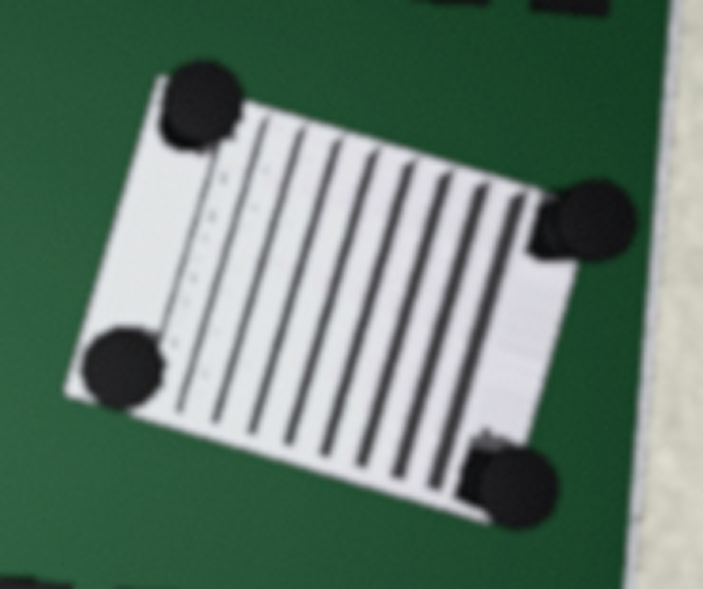

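Pins: P1 (0.601,-0.021), P2 (0.5665,-0.141), P3 (0.520,0.002), P4 (0.486,-0.117), with P1–P4 and P2–P3 diagonal. The spacings of 124 and 150 mm match the spec. I'll go to P4 first.

```bash
python3 -m creep '[{"tx":3.03,"ty":4.28,"hand":1},{"tx":3.03,"ty":4.28,"hand":1},{"tx":3.03,"ty":4.28,"hand":1},{"tx":3.03,"ty":4.28,"hand":1},{"tx":3.03,"ty":4.28,"hand":1},{"tx":3.03,"ty":4.28,"hand":1},{"tx":3.03,"ty":4.28,"hand":1},{"tx":3.03,"ty":4.28,"hand":1},{"tx":3.03,"ty":4.28,"hand":1},{"tx":3.03,"ty":4.28,"hand":1}]'; python3 -m creep '[{"tz":-4,"hand":1},{"tz":-4,"hand":1},{"hand":1},{"hand":1}]'
```

```text
invalid input at $[0]: expected keys tx, ty, tz, rx, ry, rz, hand
invalid input at $[0]: expected keys tx, ty, tz, rx, ry, rz, hand
```

```bash
python3 -m creep '[{"tx":3.03,"ty":4.28,"tz":0,"rx":0,"ry":0,"rz":0,"hand":1},{"tx":3.03,"ty":4.28,"tz":0,"rx":0,"ry":0,"rz":0,"hand":1},{"tx":3.03,"ty":4.28,"tz":0,"rx":0,"ry":0,"rz":0,"hand":1},{"tx":3.03,"ty":4.28,"tz":0,"rx":0,"ry":0,"rz":0,"hand":1},{"tx":3.03,"ty":4.28,"tz":0,"rx":0,"ry":0,"rz":0,"hand":1},{"tx":3.03,"ty":4.28,"tz":0,"rx":0,"ry":0,"rz":0,"hand":1},{"tx":3.03,"ty":4.28,"tz":0,"rx":0,"ry":0,"rz":0,"hand":1},{"tx":3.03,"ty":4.28,"tz":0,"rx":0,"ry":0,"rz":0,"hand":1},{"tx":3.03,"ty":4.28,"tz":0,"rx":0,"ry":0,"rz":0,"hand":1},{"tx":3.03,"ty":4.28,"tz":0,"rx":0,"ry":0,"rz":0,"hand":1}]'; python3 -m creep '[{"tx":0,"ty":0,"tz":-4,"rx":0,"ry":0,"rz":0,"hand":1},{"tx":0,"ty":0,"tz":-4,"rx":0,"ry":0,"rz":0,"hand":1},{"tx":0,"ty":0,"tz":0,"rx":0,"ry":0,"rz":0,"hand":1},{"tx":0,"ty":0,"tz":0,"rx":0,"ry":0,"rz":0,"hand":1}]'
```

```text
time: 1.4
ee_pos: [0.4866, -0.1156, 0.2502]
tool_rot: [0.0, 0.987, 0.161, -0.0]
force: [0.0, -0.7, 0.4]
opening: -0.0003
gripper_force: 0.0
time: 1.9
ee_pos: [0.4864, -0.1174, 0.1715]
tool_rot: [0.0, 0.987, 0.161, 0.0]
force: [-0.5, -0.1, -0.0]
opening: 0.0003
gripper_force: 0.0
```

```bash
python3 -m creep '[{"tx":0,"ty":0,"tz":-2.5,"rx":0,"ry":0,"rz":0,"hand":1},{"tx":0,"ty":0,"tz":-2.5,"rx":0,"ry":0,"rz":0,"hand":1},{"tx":0,"ty":0,"tz":0,"rx":0,"ry":0,"rz":0,"hand":1},{"tx":0,"ty":0,"tz":0,"rx":0,"ry":0,"rz":0,"hand":1}]'; python3 - <<'E'
from h import *
c=optics.read_camera("scene");cv2.imwrite("pics/s1.png",c["frame"][...,::-1])
E
```

```text
time: 2.4
ee_pos: [0.4873, -0.1178, 0.1223]
tool_rot: [0.001, 0.987, 0.161, 0.001]
force: [-0.6, 0.3, 0.8]
opening: -0.0002
gripper_force: 0.0
```

View pics/s1.png

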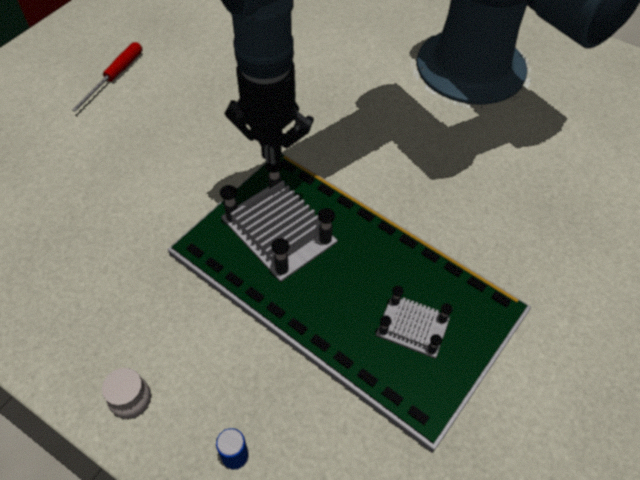

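The scene view shows the fingertips directly above the near-right pin at (273,170). I'll push it to about half way, with the TCP near 0.099.

```bash
python3 -m creep '[{"tx":0,"ty":0,"tz":-0.6,"rx":0,"ry":0,"rz":0,"hand":1},{"tx":0,"ty":0,"tz":-0.5,"rx":0,"ry":0,"rz":0,"hand":1},{"tx":0,"ty":0,"tz":-0.4,"rx":0,"ry":0,"rz":0,"hand":1},{"tx":0,"ty":0,"tz":0,"rx":0,"ry":0,"rz":0,"hand":1},{"tx":0,"ty":0,"tz":0,"rx":0,"ry":0,"rz":0,"hand":1}]';python3 -m creep '[{"tx":0,"ty":0,"tz":-0.4,"rx":0,"ry":0,"rz":0,"hand":1},{"tx":0,"ty":0,"tz":-0.4,"rx":0,"ry":0,"rz":0,"hand":1},{"tx":0,"ty":0,"tz":0,"rx":0,"ry":0,"rz":0,"hand":1},{"tx":0,"ty":0,"tz":0,"rx":0,"ry":0,"rz":0,"hand":1}]'
```

```text
time: 3.08
ee_pos: [0.4862, -0.1172, 0.1053]
tool_rot: [0.0, 0.987, 0.161, 0.0]
force: [1.6, -1.2, 0.7]
opening: 0.0002
gripper_force: 0.5
time: 3.58
ee_pos: [0.4861, -0.1172, 0.0974]
tool_rot: [0.0, 0.987, 0.161, 0.0]
force: [0.3, -1.3, 1.9]
opening: -0.0003
gripper_force: 0.9
```

```bash
python3 -m creep '[{"tx":0,"ty":0,"tz":2,"rx":0,"ry":0,"rz":0,"hand":1},{"tx":0,"ty":0,"tz":2,"rx":0,"ry":0,"rz":0,"hand":1},{"tx":3.83,"ty":3.2,"tz":0,"rx":0,"ry":0,"rz":0,"hand":1},{"tx":3.83,"ty":3.2,"tz":0,"rx":0,"ry":0,"rz":0,"hand":1},{"tx":3.83,"ty":3.2,"tz":0,"rx":0,"ry":0,"rz":0,"hand":1},{"tx":0,"ty":0,"tz":-1,"rx":0,"ry":0,"rz":0,"hand":1},{"tx":0,"ty":0,"tz":0,"rx":0,"ry":0,"rz":0,"hand":1},{"tx":0,"ty":0,"tz":0,"rx":0,"ry":0,"rz":0,"hand":1}]'; python3 - <<'E'
from h import *
c=optics.read_camera("scene");cv2.imwrite("pics/s2.png",cv2.resize(c["frame"][120:300,200:360,::-1],None,fx=3.3,fy=3.3,interpolation=cv2.INTER_CUBIC))
E
```

```text
time: 4.58
ee_pos: [0.5995, -0.0218, 0.1269]
tool_rot: [-0.0, 0.987, 0.161, -0.001]
force: [0.4, 0.3, -0.5]
opening: 0.0001
gripper_force: 0.0
```

View pics/s2.png

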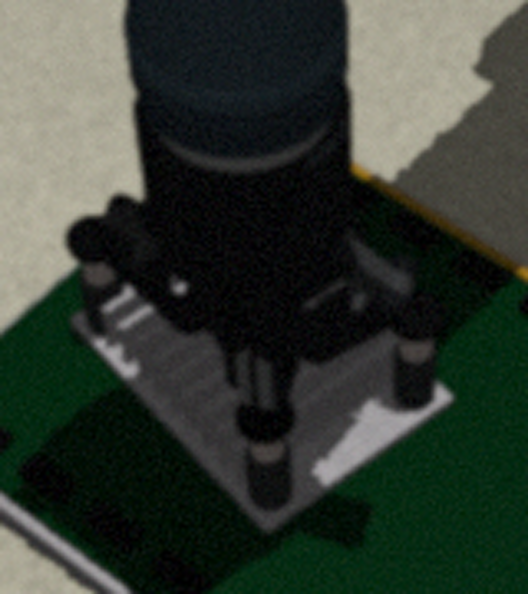

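The tip is right over P1, whose head is at crop (263,420). P4 is hidden behind the gripper, so I'll check its height later.

```bash
python3 -m creep '[{"tx":0,"ty":0,"tz":-0.8,"rx":0,"ry":0,"rz":0,"hand":1},{"tx":0,"ty":0,"tz":-0.5,"rx":0,"ry":0,"rz":0,"hand":1},{"tx":0,"ty":0,"tz":-0.5,"rx":0,"ry":0,"rz":0,"hand":1},{"tx":0,"ty":0,"tz":-0.5,"rx":0,"ry":0,"rz":0,"hand":1}]';python3 -m creep '[{"tx":0,"ty":0,"tz":-0.4,"rx":0,"ry":0,"rz":0,"hand":1}]';python3 -m creep '[{"tx":0,"ty":0,"tz":-0.2,"rx":0,"ry":0,"rz":0,"hand":1},{"tx":0,"ty":0,"tz":0,"rx":0,"ry":0,"rz":0,"hand":1},{"tx":0,"ty":0,"tz":0,"rx":0,"ry":0,"rz":0,"hand":1}]'
python3 -m creep '[{"tx":0,"ty":0,"tz":2,"rx":0,"ry":0,"rz":0,"hand":1},{"tx":0,"ty":0,"tz":4,"rx":0,"ry":0,"rz":0,"hand":1},{"tx":-4,"ty":4,"tz":4,"rx":0,"ry":0,"rz":0,"hand":1},{"tx":-4,"ty":4,"tz":2,"rx":0,"ry":0,"rz":0,"hand":1},{"tx":-4,"ty":4,"tz":0,"rx":0,"ry":0,"rz":0,"hand":1},{"tx":-4,"ty":4,"tz":0,"rx":0,"ry":0,"rz":0,"hand":1},{"tx":0,"ty":0,"tz":0,"rx":0,"ry":0,"rz":0,"hand":1},{"tx":0,"ty":0,"tz":0,"rx":0,"ry":0,"rz":0,"hand":1}]'; python3 - <<'E'
from h import *
c=optics.read_camera("scene");cv2.imwrite("pics/s3.png",cv2.resize(c["frame"][120:300,170:370,::-1],None,fx=3.3,fy=3.3,interpolation=cv2.INTER_CUBIC))
E
```

```text
time: 5.12
ee_pos: [0.6005, -0.0213, 0.1047]
tool_rot: [0.0, 0.987, 0.161, -0.0]
force: [-2.5, -0.2, 7.4]
opening: 0.0002
gripper_force: 3.2
time: 5.25
ee_pos: [0.6006, -0.0214, 0.1008]
tool_rot: [0.0, 0.987, 0.161, -0.0]
force: [-3.2, -0.7, 5.2]
opening: 0.0001
gripper_force: 3.2
time: 5.62
ee_pos: [0.6005, -0.0214, 0.0985]
tool_rot: [0.0, 0.987, 0.161, -0.0]
force: [-3.2, -0.8, 5.7]
opening: 0.0001
gripper_force: 2.4
time: 6.62
ee_pos: [0.4454, 0.135, 0.2144]
tool_rot: [0.0, 0.987, 0.161, 0.001]
force: [0.7, -0.4, -0.3]
opening: -0.0004
gripper_force: 0.0
```

View pics/s3.png

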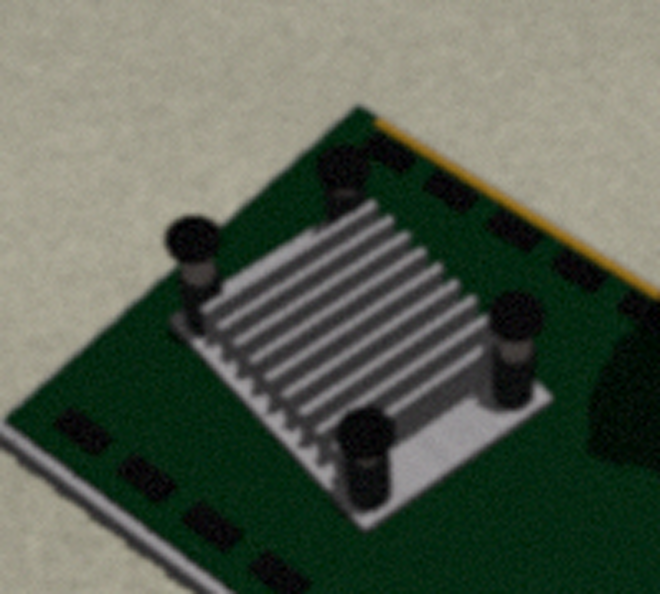

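P1 (crop 365,430) and P4 (crop 343,160) are pushed part-way, with less white stem showing. P2 (190,240) and P3 (515,315) are still out. P3 is next, then P2.

```bash
python3 -m creep '[{"tx":2.5,"ty":-4.45,"tz":0,"rx":0,"ry":0,"rz":0,"hand":1},{"tx":2.5,"ty":-4.45,"tz":0,"rx":0,"ry":0,"rz":0,"hand":1},{"tx":2.5,"ty":-4.45,"tz":0,"rx":0,"ry":0,"rz":0,"hand":1},{"tx":0,"ty":0,"tz":-4,"rx":0,"ry":0,"rz":0,"hand":1},{"tx":0,"ty":0,"tz":-4,"rx":0,"ry":0,"rz":0,"hand":1},{"tx":0,"ty":0,"tz":-1,"rx":0,"ry":0,"rz":0,"hand":1},{"tx":0,"ty":0,"tz":0,"rx":0,"ry":0,"rz":0,"hand":1},{"tx":0,"ty":0,"tz":0,"rx":0,"ry":0,"rz":0,"hand":1}]'
```

```text
time: 7.68
ee_pos: [0.5213, 0.0011, 0.126]
tool_rot: [0.0, 0.987, 0.161, 0.001]
force: [-0.1, -0.8, -0.1]
opening: -0.0001
gripper_force: 0.0
```

```bash
python3 -m creep '[{"tx":0,"ty":0,"tz":-0.8,"rx":0,"ry":0,"rz":0,"hand":1},{"tx":0,"ty":0,"tz":-0.5,"rx":0,"ry":0,"rz":0,"hand":1},{"tx":0,"ty":0,"tz":-0.5,"rx":0,"ry":0,"rz":0,"hand":1},{"tx":0,"ty":0,"tz":-0.4,"rx":0,"ry":0,"rz":0,"hand":1},{"tx":0,"ty":0,"tz":-0.4,"rx":0,"ry":0,"rz":0,"hand":1},{"tx":0,"ty":0,"tz":0,"rx":0,"ry":0,"rz":0,"hand":1},{"tx":0,"ty":0,"tz":0,"rx":0,"ry":0,"rz":0,"hand":1}]'
```

```text
time: 8.55
ee_pos: [0.5199, 0.0015, 0.0985]
tool_rot: [0.0, 0.987, 0.161, 0.0]
force: [-0.9, 0.3, 2.2]
opening: -0.0002
gripper_force: 1.1
```

Now P2: a shift of (+4.7, -14.2) cm.

```bash
python3 -m creep '[{"tx":0,"ty":0,"tz":2,"rx":0,"ry":0,"rz":0,"hand":1},{"tx":0,"ty":0,"tz":2,"rx":0,"ry":0,"rz":0,"hand":1},{"tx":1.55,"ty":-4.75,"tz":0,"rx":0,"ry":0,"rz":0,"hand":1},{"tx":1.55,"ty":-4.75,"tz":0,"rx":0,"ry":0,"rz":0,"hand":1},{"tx":1.55,"ty":-4.75,"tz":0,"rx":0,"ry":0,"rz":0,"hand":1},{"tx":0,"ty":0,"tz":-1.2,"rx":0,"ry":0,"rz":0,"hand":1},{"tx":0,"ty":0,"tz":0,"rx":0,"ry":0,"rz":0,"hand":1},{"tx":0,"ty":0,"tz":0,"rx":0,"ry":0,"rz":0,"hand":1}]'; python3 -m creep '[{"tx":0,"ty":0,"tz":-0.8,"rx":0,"ry":0,"rz":0,"hand":1},{"tx":0,"ty":0,"tz":-0.6,"rx":0,"ry":0,"rz":0,"hand":1},{"tx":0,"ty":0,"tz":-0.5,"rx":0,"ry":0,"rz":0,"hand":1},{"tx":0,"ty":0,"tz":-0.5,"rx":0,"ry":0,"rz":0,"hand":1},{"tx":0,"ty":0,"tz":-0.4,"rx":0,"ry":0,"rz":0,"hand":1},{"tx":0,"ty":0,"tz":0,"rx":0,"ry":0,"rz":0,"hand":1},{"tx":0,"ty":0,"tz":0,"rx":0,"ry":0,"rz":0,"hand":1}]'
```

```text
time: 9.55
ee_pos: [0.5655, -0.1397, 0.1261]
tool_rot: [-0.0, 0.987, 0.162, -0.001]
force: [-0.2, 1.3, 1.0]
opening: -0.0003
gripper_force: 0.0
time: 10.42
ee_pos: [0.5662, -0.1407, 0.0984]
tool_rot: [-0.0, 0.987, 0.161, -0.0]
force: [-0.6, 0.9, 1.6]
opening: -0.0
gripper_force: 0.9
```

```bash
python3 -m creep '[{"tx":0,"ty":0,"tz":4,"rx":0,"ry":0,"rz":0,"hand":1},{"tx":0,"ty":0,"tz":4,"rx":0,"ry":0,"rz":0,"hand":1},{"tx":0,"ty":0,"tz":4,"rx":0,"ry":0,"rz":0,"hand":1},{"tx":-2.4,"ty":5.5,"tz":0,"rx":0,"ry":0,"rz":0,"hand":1},{"tx":-2.4,"ty":5.5,"tz":0,"rx":0,"ry":0,"rz":0,"hand":1},{"tx":-2.4,"ty":5.5,"tz":0,"rx":0,"ry":0,"rz":0,"hand":1},{"tx":-2.4,"ty":5.5,"tz":0,"rx":0,"ry":0,"rz":0,"hand":1},{"tx":-2.4,"ty":5.5,"tz":0,"rx":0,"ry":0,"rz":0,"hand":1},{"tx":0,"ty":0,"tz":0,"rx":0,"ry":0,"rz":0,"hand":1},{"tx":0,"ty":0,"tz":0,"rx":0,"ry":0,"rz":0,"hand":1}]'; python3 - <<'E'
from h import *
c=optics.read_camera("scene");cv2.imwrite("pics/s4.png",cv2.resize(c["frame"][120:300,170:370,::-1],None,fx=3.3,fy=3.3,interpolation=cv2.INTER_CUBIC))
E
```

```text
time: 11.68
ee_pos: [0.4466, 0.1337, 0.2184]
tool_rot: [0.0, 0.987, 0.161, 0.0]
force: [0.2, -0.3, 0.3]
opening: 0.0002
gripper_force: 0.0
```

View pics/s4.png

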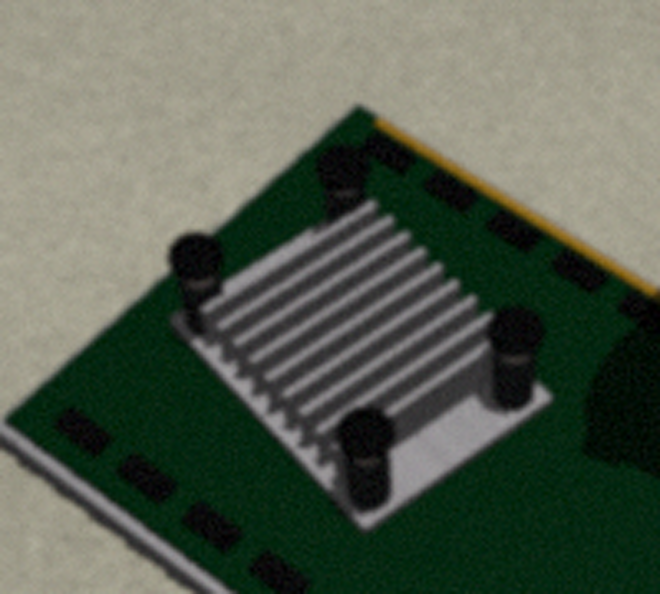

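All four heads now sit at the same half-way level: (340,163), (195,255), (515,328) and (365,430). Second pass: P3, then its diagonal P2, then P1 and P4.

```bash
python3 -m creep '[{"tx":2.47,"ty":-4.4,"tz":0,"rx":0,"ry":0,"rz":0,"hand":1},{"tx":2.47,"ty":-4.4,"tz":0,"rx":0,"ry":0,"rz":0,"hand":1},{"tx":2.47,"ty":-4.4,"tz":0,"rx":0,"ry":0,"rz":0,"hand":1},{"tx":0,"ty":0,"tz":-4,"rx":0,"ry":0,"rz":0,"hand":1},{"tx":0,"ty":0,"tz":-4,"rx":0,"ry":0,"rz":0,"hand":1},{"tx":0,"ty":0,"tz":-2,"rx":0,"ry":0,"rz":0,"hand":1},{"tx":0,"ty":0,"tz":0,"rx":0,"ry":0,"rz":0,"hand":1},{"tx":0,"ty":0,"tz":0,"rx":0,"ry":0,"rz":0,"hand":1}]'; python3 -m creep '[{"tx":0,"ty":0,"tz":-1,"rx":0,"ry":0,"rz":0,"hand":1},{"tx":0,"ty":0,"tz":-0.6,"rx":0,"ry":0,"rz":0,"hand":1},{"tx":0,"ty":0,"tz":-0.5,"rx":0,"ry":0,"rz":0,"hand":1},{"tx":0,"ty":0,"tz":-0.5,"rx":0,"ry":0,"rz":0,"hand":1},{"tx":0,"ty":0,"tz":-0.4,"rx":0,"ry":0,"rz":0,"hand":1},{"tx":0,"ty":0,"tz":0,"rx":0,"ry":0,"rz":0,"hand":1},{"tx":0,"ty":0,"tz":0,"rx":0,"ry":0,"rz":0,"hand":1}]'
```

```text
time: 12.72
ee_pos: [0.5213, 0.0008, 0.1192]
tool_rot: [0.0, 0.987, 0.16, 0.001]
force: [0.1, -0.5, 0.6]
opening: 0.0002
gripper_force: 0.0
time: 13.6
ee_pos: [0.5203, 0.002, 0.0884]
tool_rot: [0.0, 0.987, 0.161, -0.0]
force: [-0.8, -0.6, 1.1]
opening: -0.0002
gripper_force: 0.9
```

```bash
python3 -m creep '[{"tx":0,"ty":0,"tz":-0.1,"rx":0,"ry":0,"rz":0,"hand":1},{"tx":0,"ty":0,"tz":0,"rx":0,"ry":0,"rz":0,"hand":1}]'; python3 -m creep '[{"tx":0,"ty":0,"tz":2,"rx":0,"ry":0,"rz":0,"hand":1},{"tx":0,"ty":0,"tz":2,"rx":0,"ry":0,"rz":0,"hand":1},{"tx":1.53,"ty":-4.75,"tz":0,"rx":0,"ry":0,"rz":0,"hand":1},{"tx":1.53,"ty":-4.75,"tz":0,"rx":0,"ry":0,"rz":0,"hand":1},{"tx":1.53,"ty":-4.75,"tz":0,"rx":0,"ry":0,"rz":0,"hand":1},{"tx":0,"ty":0,"tz":-1.5,"rx":0,"ry":0,"rz":0,"hand":1},{"tx":0,"ty":0,"tz":0,"rx":0,"ry":0,"rz":0,"hand":1},{"tx":0,"ty":0,"tz":0,"rx":0,"ry":0,"rz":0,"hand":1}]'
```

```text
time: 13.85
ee_pos: [0.5204, 0.002, 0.0877]
tool_rot: [0.0, 0.987, 0.161, 0.0]
force: [-1.6, -0.6, 4.7]
opening: 0.0002
gripper_force: 2.3
time: 14.85
ee_pos: [0.5655, -0.1392, 0.112]
tool_rot: [-0.0, 0.987, 0.162, -0.001]
force: [0.2, -0.9, 0.2]
opening: 0.0
gripper_force: 0.0
```

```bash
python3 -m creep '[{"tx":0,"ty":0,"tz":-0.6,"rx":0,"ry":0,"rz":0,"hand":1},{"tx":0,"ty":0,"tz":-0.6,"rx":0,"ry":0,"rz":0,"hand":1},{"tx":0,"ty":0,"tz":-0.5,"rx":0,"ry":0,"rz":0,"hand":1},{"tx":0,"ty":0,"tz":-0.5,"rx":0,"ry":0,"rz":0,"hand":1},{"tx":0,"ty":0,"tz":-0.3,"rx":0,"ry":0,"rz":0,"hand":1},{"tx":0,"ty":0,"tz":0,"rx":0,"ry":0,"rz":0,"hand":1},{"tx":0,"ty":0,"tz":0,"rx":0,"ry":0,"rz":0,"hand":1}]'
```

```text
time: 15.72
ee_pos: [0.5662, -0.1401, 0.0875]
tool_rot: [-0.0, 0.987, 0.161, 0.0]
force: [-0.6, 1.8, 3.4]
opening: 0.0
gripper_force: 1.7
```

Now P1: a shift of (+3.5, +11.9) cm.

```bash
python3 -m creep '[{"tx":0,"ty":0,"tz":2,"rx":0,"ry":0,"rz":0,"hand":1},{"tx":0,"ty":0,"tz":2,"rx":0,"ry":0,"rz":0,"hand":1},{"tx":1.15,"ty":3.96,"tz":0,"rx":0,"ry":0,"rz":0,"hand":1},{"tx":1.15,"ty":3.96,"tz":0,"rx":0,"ry":0,"rz":0,"hand":1},{"tx":1.15,"ty":3.96,"tz":0,"rx":0,"ry":0,"rz":0,"hand":1},{"tx":0,"ty":0,"tz":-1.5,"rx":0,"ry":0,"rz":0,"hand":1},{"tx":0,"ty":0,"tz":0,"rx":0,"ry":0,"rz":0,"hand":1},{"tx":0,"ty":0,"tz":0,"rx":0,"ry":0,"rz":0,"hand":1}]'
python3 -m creep '[{"tx":0,"ty":0,"tz":-0.6,"rx":0,"ry":0,"rz":0,"hand":1},{"tx":0,"ty":0,"tz":-0.6,"rx":0,"ry":0,"rz":0,"hand":1},{"tx":0,"ty":0,"tz":-0.5,"rx":0,"ry":0,"rz":0,"hand":1},{"tx":0,"ty":0,"tz":-0.5,"rx":0,"ry":0,"rz":0,"hand":1},{"tx":0,"ty":0,"tz":-0.3,"rx":0,"ry":0,"rz":0,"hand":1},{"tx":0,"ty":0,"tz":0,"rx":0,"ry":0,"rz":0,"hand":1},{"tx":0,"ty":0,"tz":0,"rx":0,"ry":0,"rz":0,"hand":1}]'
```

```text
time: 16.73
ee_pos: [0.6002, -0.0229, 0.1121]
tool_rot: [0.0, 0.987, 0.16, -0.001]
force: [-0.4, 0.1, 1.0]
opening: 0.0002
gripper_force: 0.0
time: 17.6
ee_pos: [0.6007, -0.0222, 0.0875]
tool_rot: [0.0, 0.987, 0.161, -0.0]
force: [-1.4, -1.4, 3.8]
opening: -0.0002
gripper_force: 1.7
```

Last, P4: a shift of (-11.5, -9.5) cm. Then I'll retreat to the viewing spot.

```bash
python3 -m creep '[{"tx":0,"ty":0,"tz":2,"rx":0,"ry":0,"rz":0,"hand":1},{"tx":0,"ty":0,"tz":2,"rx":0,"ry":0,"rz":0,"hand":1},{"tx":-3.83,"ty":-3.17,"tz":0,"rx":0,"ry":0,"rz":0,"hand":1},{"tx":-3.83,"ty":-3.17,"tz":0,"rx":0,"ry":0,"rz":0,"hand":1},{"tx":-3.83,"ty":-3.17,"tz":0,"rx":0,"ry":0,"rz":0,"hand":1},{"tx":0,"ty":0,"tz":-1.5,"rx":0,"ry":0,"rz":0,"hand":1},{"tx":0,"ty":0,"tz":0,"rx":0,"ry":0,"rz":0,"hand":1},{"tx":0,"ty":0,"tz":0,"rx":0,"ry":0,"rz":0,"hand":1}]'
python3 -m creep '[{"tx":0,"ty":0,"tz":-0.6,"rx":0,"ry":0,"rz":0,"hand":1},{"tx":0,"ty":0,"tz":-0.6,"rx":0,"ry":0,"rz":0,"hand":1},{"tx":0,"ty":0,"tz":-0.5,"rx":0,"ry":0,"rz":0,"hand":1},{"tx":0,"ty":0,"tz":-0.5,"rx":0,"ry":0,"rz":0,"hand":1},{"tx":0,"ty":0,"tz":-0.3,"rx":0,"ry":0,"rz":0,"hand":1},{"tx":0,"ty":0,"tz":0,"rx":0,"ry":0,"rz":0,"hand":1},{"tx":0,"ty":0,"tz":0,"rx":0,"ry":0,"rz":0,"hand":1}]'
python3 -m creep '[{"tx":0,"ty":0,"tz":4,"rx":0,"ry":0,"rz":0,"hand":1},{"tx":0,"ty":0,"tz":4,"rx":0,"ry":0,"rz":0,"hand":1},{"tx":0,"ty":0,"tz":5,"rx":0,"ry":0,"rz":0,"hand":1},{"tx":-0.8,"ty":5,"tz":0,"rx":0,"ry":0,"rz":0,"hand":1},{"tx":-0.8,"ty":5,"tz":0,"rx":0,"ry":0,"rz":0,"hand":1},{"tx":-0.8,"ty":5,"tz":0,"rx":0,"ry":0,"rz":0,"hand":1},{"tx":-0.8,"ty":5,"tz":0,"rx":0,"ry":0,"rz":0,"hand":1},{"tx":-0.8,"ty":5,"tz":0,"rx":0,"ry":0,"rz":0,"hand":1},{"tx":0,"ty":0,"tz":0,"rx":0,"ry":0,"rz":0,"hand":1},{"tx":0,"ty":0,"tz":0,"rx":0,"ry":0,"rz":0,"hand":1}]'; python3 - <<'E'
from h import *
c=optics.read_camera("scene");cv2.imwrite("pics/s5.png",cv2.resize(c["frame"][120:300,170:370,::-1],None,fx=3.3,fy=3.3,interpolation=cv2.INTER_CUBIC))
E
```

```text
time: 18.6
ee_pos: [0.4868, -0.1162, 0.1123]
tool_rot: [-0.0, 0.987, 0.162, 0.0]
force: [0.2, 0.3, 0.5]
opening: 0.0001
gripper_force: 0.0
time: 19.48
ee_pos: [0.486, -0.1166, 0.0874]
tool_rot: [-0.0, 0.987, 0.161, 0.0]
force: [0.2, 2.0, 0.5]
opening: -0.0002
gripper_force: 0.8
time: 20.72
ee_pos: [0.4459, 0.1327, 0.2172]
tool_rot: [0.001, 0.987, 0.161, -0.0]
force: [-0.7, -0.4, -0.3]
opening: 0.0
gripper_force: 0.0
```

View pics/s5.png

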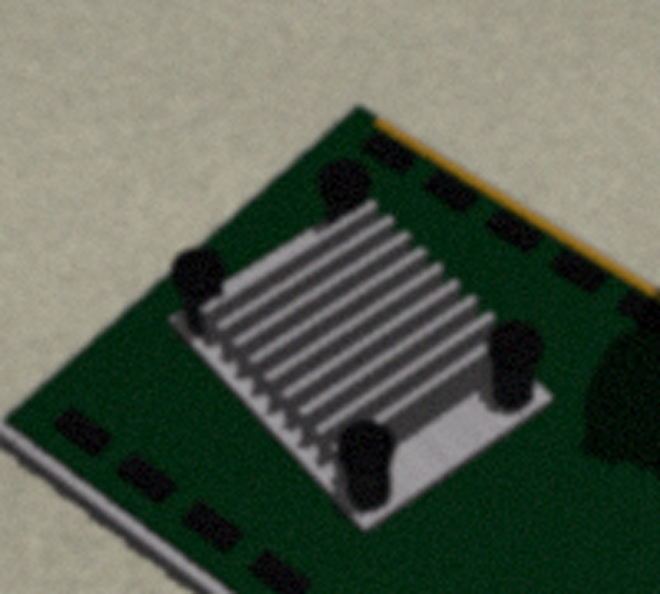

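All four heads sit on their posts with no white stem showing, and the arm is clear.

```bash
python3 -c "
from plant import robot
print(robot.finish_job())"
```

```text
the job is handed in; nothing more can be done
None
```

I pushed all four pins of the larger heat sink half way and then fully home, crisscross in both passes. I never approached the smaller heat sink, and handed the job in at about 21 s; the hand-in gave no verdict.

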